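# Set up the glue joint and open the push-and-turn primer bottle

### The job

Get this joint ready for priming. First lay the thick pine offcut flat on the aluminium gluing plate, between its six steel pins, and let go of it. Then open the safety cap of the primer bottle in the wooden holder - push it down, turn it anticlockwise until it comes free, lift it straight up until the spreading paddle under it is right out of the bottle - and finish holding the cap upright and still above the open mouth, with the offcut still in its place and the foam block, clamp and tape roll undisturbed.

Things in the scene. Friction and masses are not known exactly. Their poses are not given: they have to be found in the camera images.
- pine_piece: the thick pine offcut, a straight sawn stick 22 x 75 x 18 mm (x, y, z), lying flat; origin at the centre of its underside, y along its length. Other offcuts on the table are shorter or thinner (at most 12 mm thick). Weighs 10 to 20 g.
- glue_plate: aluminium gluing plate, fixed, 90 x 130 mm (x, y), top 12 mm above the table; origin at the centre of its underside, y along its length, z up. Six upright steel pins, 6 mm thick, 10 mm tall, round heads, bound a seat 30 mm wide (x) and 83 mm long (y): side pins at x = +-18, y = +-27 mm, one at each end at x = 0, y = +-44.5 mm; 48 mm free for a finger between the side pins
- plate_centre (a point): centre of the seat, on the plate's top face, where two fine lines cross; axes as the plate's. The offcut belongs flat here inside the pins, its length along the plate's y, either way round, with about 4 mm of play all round
- bottle: yellow round primer bottle, 58 mm thick, held fast in a fixed wooden holder (foot 104 x 104 x 12 mm, jaws 46 mm above the table, black clamp screw on its -y side); origin on the bottle's axis at the foot's underside, z up. Shoulder 84 mm above the table. The neck under the cap has three bayonet hooks and a sprung seal
- bottle_mouth (a point): the mouth (hole 16 mm wide): top of the rubber seal of the closed bottle, on its axis, 114.5 mm above the table
- seal (a joint): how far the cap has pushed down the sprung seal in the mouth, m: 0 up, 0.0065 at its bottom. Spring force on the cap: 5.5 N at first, about 11 N at 0.005, 13 N at the bottom
- cap: black ribbed push-and-turn cap, 45 mm across, 27 mm high, 40 g, loose; origin on its axis at the skirt's lower edge, 92 mm above the table when closed; z up. A white rod with an 11 mm paddle hangs from it into the bottle. Closed, three lugs inside the skirt lie in notches of the neck: it neither turns nor lifts. Grip it round the skirt with 50 N or more to push and turn in one grasp
- cap_top (a point): centre of the cap's top face (two white arrows), 27 mm above its origin, 119 mm above the table when closed. Pushed down 4.5 to 6.5 mm, the cap turns anticlockwise seen from above; kept down, it passes its teeth and meets a stop at about 72 degrees. From 53 degrees to the stop it lifts straight off
- paddle_tip (a point): lowest point of the paddle, on the cap's axis, 41.5 mm below the cap's origin; when closed it is 64 mm below the mouth, so the cap must rise more than 67 mm to bring it clear
- foam: bystander: white polystyrene block, 48 x 72 x 67 mm high; origin at the centre of its underside
- clamp: bystander: blue screw clamp lying on its side, 77 x 118 x 22 mm
- tape: bystander: black roll of tape lying flat, 62 mm across, 19 mm high
There are look-alikes about, which are no part of the job. Several things have the shape of the pine_piece; the one meant has the colours described above.

How it is judged:
On the way, in this order (a step that is already met when the one before it is completed fails the run):
1. the offcut lies flat between the pins of the gluing plate, let go (x of pine_piece in the frame of plate_centre between -0.006 and 0.006 m and y of pine_piece in the frame of plate_centre between -0.006 and 0.006 m and z of pine_piece in the frame of plate_centre between -0.003 and 0.002 m and angle between pine_piece's own z axis and vertical below 0.06 rad and angle between the y axis of pine_piece and the y axis of glue_plate, either way round below 0.2 rad and contact force between the fingers and pine_piece below 0.05 N), for 0.2 s.
2. the cap is pushed down (3.5 mm or more) (z of cap in the frame of bottle_mouth below -0.026 m), for 0.02 s.
3. the cap, still on the neck, is turned past its teeth (46 degrees or more) (angle between the x axis of cap and the x axis of bottle, either way round above 0.8 rad and z of cap in the frame of bottle_mouth below -0.01 m), for 0.02 s.
At the end, for the whole second after the job is handed in: Cap gripped (over 1 N), still, upright within 0.2 rad, axis within 30 mm of the bottle's, paddle tip over 3 mm above the mouth, not touching the bottle; offcut flat on the plate between the pins (within 6 mm of centre in x and y, 0.2 rad), not touched by the fingers (all of step 1 and z of paddle_tip in the frame of bottle_mouth above 0.003 m and horizontal distance between cap and bottle_mouth below 0.03 m and angle between cap's own z axis and vertical below 0.2 rad and contact force between the fingers and cap above 1 N and contact force between cap and bottle below 0.05 N and linear speed of cap below 0.03 m/s); the arm keeps its last pose, push and grip.
It fails at once if the foam block is shifted by 20 mm or tipped (distance of foam from where it was at the start of the episode above 0.02 m or angle between foam's own z axis and vertical above 0.3 rad).
It fails at once if the clamp is shifted by 20 mm (distance of clamp from where it was at the start of the episode above 0.02 m).
It fails at once if the tape roll is shifted by 20 mm (distance of tape from where it was at the start of the episode above 0.02 m).
It also fails if it takes over 48 s, if anything falls off the work surface, if the arm or the gripper's body presses on something with over 40 N, if the wrist force passes 120 N, or if a joint passes its speed limit or range.

### The arm

A 6-joint arm with a two-finger parallel gripper is mounted at the origin on a cart in front of the work surface, level with it; the furniture and walls round the work are solid. World frame = base frame: x ahead of the robot, y to its left, z up, the work surface at z = 0. Lengths are in m, angles in rad, forces in N, time in s.
With the tool pointing down it reaches from about 0.375 to 0.9 m from the base axis. Payload 3.1 kg.
Tool frame: the origin (TCP) lies on the centre line of the jaws, within the pads' length; the fingertips stand 22 mm ahead of it and the grasp point (between the pads) lies 3 mm ahead of it; z points along the fingers, y is the line along which they close (so a half turn about z gives the same grasp; the last joint's range is limited). The gripper opens to 85 mm and grips with 20 to 120 N. Pads are 22 mm wide; open, the fingers measure 114 mm over their backs; the gripper's body (76 mm by 85 mm) begins 54 mm behind the grasp point. The pads swing forward as they close: fully open they stand 13 mm farther back than shut.
Start: joints at [-1.516, 0.527, 1.433, -0, 1.181, -0.178], TCP at [0.144, -0.608, 0.253] pointing down, gripper open.
Joint ranges: [-3.08, 3.08], [-0.75, 2.2], [0.22, 2.44], [-1.43, 4.57], [0, 2.65], [-2.85, 2.85]. Speed limits (rad/s): [2.79, 2.79, 3.14, 3.14, 3.14, 3.14].

### API

Orientations are given as a unit quaternion [x, y, z, w].
In Python, from station import sense, eyes, job gives the robot as it stands.
- The arm moves only by the tool hand_motion, called after "Request:" by a JSON object that holds its "api" and its "payload". Schema: {"type":"object","properties":{"moves":{"type":"array","items":{"type":"object","properties":{"sx":{"type":"number"},"sy":{"type":"number"},"sz":{"type":"number"},"twist":{"type":"number"},"aperture":{"type":"number"}},"additionalProperties":false,"required":["aperture"]},"minItems":1,"maxItems":20},"force":{"type":"number"},"only":{"type":"string"},"quiet":{"type":"boolean"},"lines":{"type":"string"}},"required":["moves"],"additionalProperties":false}. moves is a list of rows, 1 to 20 of them, each an object with the fields sx, sy, sz (the shift in units of 20 mm), twist (a turn about the tool's z in units of 0.05 rad), aperture (the opening from 0.0 (shut) to 1.0 (fully open)); a field left out counts as zero (the opening has to be given); each row is the pose to reach, as a shift and turn from the pose commanded when the call began, along the tool's axes at that moment; what a row does not reach only later rows make up. A row lasts 1/10 s, in which the tool goes at most 0.05 m and 0.15 rad, less where a joint would pass 70% of its speed; a pose out of reach is approached as far as the arm can. The fingers move at their own pace and stop on an object; force is the grip in N (left out, the last holds). Time passes only in rows, so rows that do not move let the fingers close. The tool returns the time, the measured TCP pose, the force, the opening and the grip force at its end. only (a regular expression) keeps the lines of the reply that match it, lines (a string "A,B") keeps lines A to B, and quiet returns only ok. Input that does not fit is refused with a message, and nothing moves.
- sense(): the state, without advancing time (a new reading comes with each control period).
- eyes.snapshot(name): name is "scene" or "top" or "wrist"; returns a dict with "pixels" (384x512x3 uint8, red, green, blue), "range_z" (384x512 float32, m along the optical axis (not along the pixel's ray), 0 where there is no reading), "fov_y" (degrees; the focal length in pixels is half the picture's height over the tangent of half this angle, whatever the lens; pixels are square), "cx", "cy" (the principal point, pixels), "R" (3x3) and "t" (3): a world point X has camera coordinates R X + t; the wrist camera has in their place "hand_eye" (4x4, takes a point from camera to tool coordinates, whose origin is the TCP and whose axes are the flange's). Camera axes: x right, y down, z forward; pixel columns grow to the right and rows downward; lengths in m; the calibration is good to about 2 mm. A picture is of the moment at which its call begins: read the wrist's pose just before it.
- job.sign_off(): hands the job in; it is judged then, once.
The state is a dict: "t": time; "q": joint angles; "qd": joint speeds; "tau": joint torques, N m; "tcp_pos": TCP position; "tool_rot": TCP orientation; "force": force on the tool from outside, world axes, zero at the start; "ft_torque": the same for the moment, N m; "finger_gap": opening from 0.0 (shut) to 1.0 (fully open); "gripper_force": force on a finger pad.
Only numpy, scipy, OpenCV 4.12 (cv2) and the standard library are available. Lean on these libraries where they do the work, as an engineer would, in place of code of your own. Each camera call takes 0.05 s, during which the arm holds its last target. There are 200 camera calls.

## Working session

There is one attempt and no reset: what is moved stays moved. The work goes in short steps, Python scripts to look and compute and a tool call to move; the robot and the scene stay as the last step left them, time stands still between calls to the robot, and variables do not carry over. Pictures are saved under pics/ and viewed, at most 10 in all, crops included, and the job is handed in when it is done.

```bash
mkdir -p pics; ls
```

Create h.py:
```python
import numpy as np,cv2
from station import sense,eyes,job
from scipy.spatial.transform import Rotation as Ro
def snap(n):
    s=sense(); d=eyes.snapshot(n); d['s']=s
    d['f']=192/np.tan(np.radians(d['fov_y'])/2)
    if 'R' not in d:
        T=np.eye(4);T[:3,:3]=Ro.from_quat(s['tool_rot']).as_matrix();T[:3,3]=s['tcp_pos']
        C=T@d['hand_eye'];d['R']=C[:3,:3].T;d['t']=-d['R']@C[:3,3]
    return d
def ray(d,u,v):
    r=d['R'].T@np.array([(u-d['cx'])/d['f'],(v-d['cy'])/d['f'],1]);return -d['R'].T@d['t'],r
def atz(d,u,v,z):
    c,r=ray(d,u,v);return c+r*(z-c[2])/r[2]
def dep(d,u,v):
    c,r=ray(d,u,v);return c+r*d['range_z'][int(v),int(u)]
def tri(*o):
    A=np.zeros((3,3));b=np.zeros(3)
    for d,u,v in o:
        c,r=ray(d,u,v);r=r/np.linalg.norm(r);P=np.eye(3)-np.outer(r,r);A+=P;b+=P@c
    return np.linalg.solve(A,b)
def proj(d,X):
    p=d['R']@np.array(X)+d['t'];return p[:2]/p[2]*d['f']+[d['cx'],d['cy']]
def tool(dw):
    return Ro.from_quat(sense()['tool_rot']).inv().apply(dw)
def save(d,f,box=None,k=1):
    im=d['pixels']
    if box: im=im[box[1]:box[3],box[0]:box[2]]
    cv2.imwrite('pics/'+f,cv2.resize(im,None,fx=k,fy=k,interpolation=cv2.INTER_CUBIC)[:,:,::-1])
```

Run:
```python
from h import *
import pickle
D={}
for n in('top','scene'):
    D[n]=snap(n);save(D[n],n+'0.png',None,1.5)
    print(n,D[n]['fov_y'],D[n]['cx'],D[n]['cy'],-D[n]['R'].T@D[n]['t'],(D[n]['range_z']>0).mean())
pickle.dump(D,open('D.pkl','wb'));print(sense())
```

```text
pics
top 45.69354069547218 249.96335923251058 187.26209796162817 [0.49231495 0.05331581 1.19586943] 0.9959564208984375
scene 44.25641227023983 254.34038129513598 193.83548624804092 [-0.14894279  0.95370012  0.65140056] 0.9448394775390625
{'t': 0.1, 'q': array([-1.51653712e+00,  5.28387523e-01,  1.43380581e+00, -5.73858542e-05,
        1.18138004e+00, -1.78509569e-01]), 'qd': array([ 0.00041726, -0.0024886 , -0.0040844 ,  0.00114314, -0.00082111,
        0.00181618]), 'tau': array([-3.78713567e-04, -4.43304062e+01, -1.78586662e+01, -1.86260227e-04,
        3.86119966e-03, -1.03910540e-05]), 'tcp_pos': array([ 0.14414489, -0.60751937,  0.25241256]), 'tool_rot': array([ 9.93233223e-01,  1.16132608e-01,  3.50041444e-05, -9.90099057e-04]), 'force': array([ 0.34550328,  0.75229534, -0.03068588]), 'ft_torque': array([0.03022366, 0.00749613, 0.01166094]), 'gripper_force': 0.0, 'finger_gap': 0.9950645989145165}
```

View pics/top0.png

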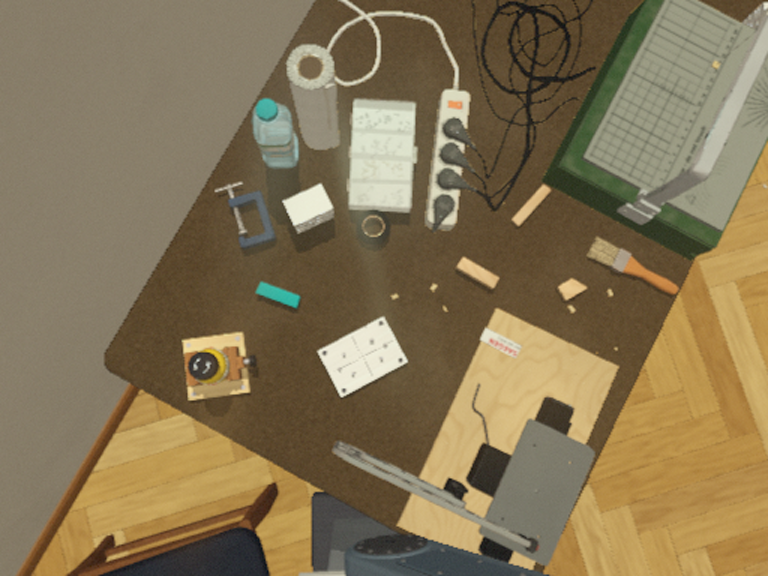

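View pics/scene0.png

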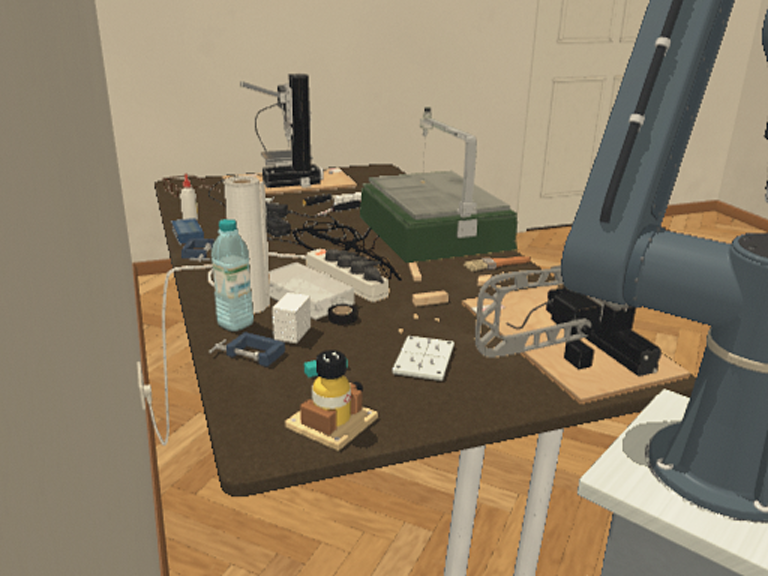

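Candidates for the offcut (top0 picture pixels): pine stick (478,273), pale thin stick (531,204), short chunk (572,289), teal stick (278,295), all of similar shape. By colour and thickness I take (478,273). The gluing plate is at (362,356), the bottle cap at (207,366), foam at (308,208), clamp at (250,218) and tape at (373,227). Next, a close crop to check.

Run:
```python
from h import *
import pickle
D=pickle.load(open('D.pkl','rb'));d=D['top']
def c(x,y,w,h): return cv2.resize(d['pixels'][y:y+h,x:x+w],None,fx=5,fy=5,interpolation=cv2.INTER_CUBIC)
a=c(295,165,80,60);b=c(205,205,80,60);e=c(115,215,80,60);g=c(330,110,80,60)
cv2.imwrite('pics/c1.png',np.vstack([np.hstack([a,b]),np.hstack([e,g])])[:,:,::-1])
for n,u,v in[('pine',318,182),('pale',354,136),('chunk',381,193),('teal',185,197),('plate',241,237),('cap',137,243),('foam',205,139),('clamp',180,150),('tape',245,145)]:
    print(n,dep(d,u,v).round(4))
print(dep(d,320,230))
```

```text
pine [ 0.6519 -0.1607  0.0185]
pale [ 0.7753 -0.2644  0.0104]
chunk [ 0.6203 -0.3282  0.0095]
teal [0.6202 0.1871 0.0155]
plate [0.5136 0.0441 0.0124]
cap [0.5036 0.2875 0.1189]
foam [0.7607 0.1299 0.0674]
clamp [0.7439 0.1989 0.0192]
tape [0.7542 0.0283 0.0191]
[ 0.52682691 -0.16204737  0.00966968]
```

View pics/c1.png

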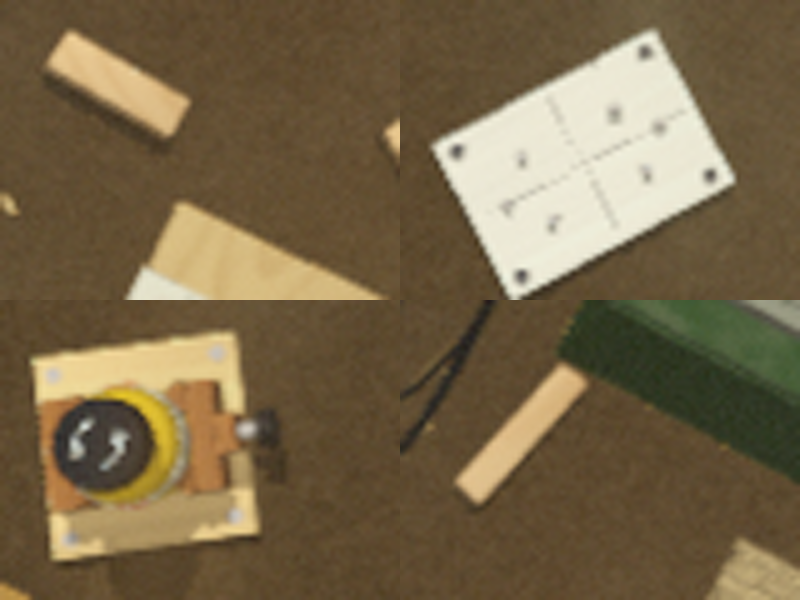

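The crop confirms it: the pine offcut is the warm-coloured stick with top corners at (68,30),(190,100),(170,138),(45,68), and it measures 18.5 mm high. The pale one is only 10 mm, so it's a look-alike. The plate's corners are at (432,147),(656,29),(736,182),(512,300), and the cap's centre is at (103,447).

Run:
```python
from h import *
import pickle
D=pickle.load(open('D.pkl','rb'));d=D['top']
def P(x0,y0,l,z): return np.array([atz(d,x0+(x+.5)/5-.5,y0+(y+.5)/5-.5,z) for x,y in l])
def box(p): # p0-p1 long edge
    L=(p[1]+p[2]-p[0]-p[3])/2; print(p.mean(0).round(4),'len',np.linalg.norm(L).round(4),'yaw',np.arctan2(L[1],L[0]).round(3),'w',np.linalg.norm((p[0]+p[1]-p[2]-p[3])/2).round(4))
box(P(295,165,[(68,30),(190,100),(170,138),(45,68)],.018))
box(P(205,205,[(32,147),(256,29),(336,182),(112,300)],.012))
print('lines',P(205,205,[(185,163)],.012))
print('cap',P(115,215,[(103,147)],.119))
w=snap('wrist');print(w['hand_eye'].round(4),w['f'],w['cx'],w['cy'])
pc=np.array([.652,-.161,.25]);print('tool shift to hover',tool(pc-sense()['tcp_pos']))
```

```text
[ 0.6536 -0.1615  0.018 ] len 0.0741 yaw -2.115 w 0.0233
[0.5126 0.0429 0.012 ] len 0.1305 yaw -1.112 w 0.0888
lines [[0.51305342 0.04251389 0.012     ]]
cap [[0.5013887  0.29166266 0.119     ]]
[[-0.000e+00 -9.545e-01 -2.982e-01  7.700e-02]
 [ 1.000e+00 -0.000e+00 -0.000e+00 -8.000e-04]
 [ 0.000e+00 -2.982e-01  9.545e-01 -1.201e-01]
 [ 0.000e+00  0.000e+00  0.000e+00  1.000e+00]] 289.4523811449274 255.63143537408416 193.69709375419268
tool shift to hover [ 0.5971535  -0.31744077  0.00324111]
```

Run:
```python
from h import *
import pickle
D=pickle.load(open('D.pkl','rb'))
A=[]
for d in D.values():
    v,u=np.mgrid[0:384,0:512];z=d['range_z'];ok=z>0
    p=np.stack([(u-d['cx'])/d['f']*z,(v-d['cy'])/d['f']*z,z],-1)[ok]
    A.append((p-d['t'])@d['R'])
p=np.vstack(A)
def cor(a,b,w):
    a,b=np.array(a),np.array(b);L=np.linalg.norm(b-a);e=(b-a)/L;q=p[:,:2]-a;s=q@e;n=q@[-e[1],e[0]]
    for k in np.arange(-.1,L+.1,.05):
        m=(abs(n)<w)&(s>=k)&(s<k+.05)
        if m.any(): print((a+e*k).round(2),p[m,2].max().round(3))
cor((.144,-.608),(.652,-.161),.15);print();cor((.652,-.161),(.513,.043),.12)
for y in np.arange(-.7,.4,.1): print(round(y,1),[round(float(p[(abs(p[:,0]-x)<.05)&(abs(p[:,1]-y)<.05),2].max(initial=-1)),2) for x in np.arange(.1,1,.1)])
```

```text
[ 0.07 -0.67] -0.728
[ 0.11 -0.64] 0.261
[ 0.14 -0.61] 0.387
[ 0.18 -0.57] 0.523
[ 0.22 -0.54] 0.595
[ 0.26 -0.51] -0.733
[ 0.29 -0.48] -0.731
[ 0.33 -0.44] 0.005
[ 0.37 -0.41] 0.14
[ 0.41 -0.38] 0.14
[ 0.44 -0.34] 0.141
[ 0.48 -0.31] 0.141
[ 0.52 -0.28] 0.024
[ 0.56 -0.24] 0.021
[ 0.59 -0.21] 0.021
[ 0.63 -0.18] 0.024
[ 0.67 -0.15] 0.035
[ 0.71 -0.11] 0.065

[ 0.71 -0.24] 0.056
[ 0.68 -0.2 ] 0.065
[ 0.65 -0.16] 0.064
[ 0.62 -0.12] 0.019
[ 0.6  -0.08] 0.017
[ 0.57 -0.04] 0.019
[0.54 0.  ] 0.025
[0.51 0.05] 0.025
[0.48 0.09] 0.222
-0.7 [-0.73, 0.26, -0.73, -0.73, -0.73, -0.73, -0.73, -0.73, 0.12]
-0.6 [0.27, 0.51, -0.73, -0.73, -0.73, -0.73, 0.12, 0.12, 0.12]
-0.5 [-0.72, 0.59, -0.73, -0.73, 0.0, 0.02, 0.12, 0.3, 0.3]
-0.4 [-1.0, 0.59, 0.0, 0.02, 0.02, 0.02, 0.3, 0.3, 0.12]
-0.3 [-0.0, 0.13, 0.14, 0.14, 0.02, 0.02, 0.01, 0.12, 0.12]
-0.2 [0.02, 0.62, 0.2, 0.14, 0.02, 0.02, 0.02, 0.06, 0.06]
-0.1 [0.01, 0.62, 0.61, 0.12, 0.02, 0.02, 0.06, 0.07, 0.07]
-0.0 [0.34, 0.53, 0.5, 0.22, 0.02, 0.02, 0.02, 0.05, 0.04]
0.1 [0.31, 0.37, 0.33, 0.22, 0.03, 0.02, 0.07, 0.07, 0.28]
0.2 [0.0, -0.01, 0.0, 0.01, 0.05, 0.02, 0.07, 0.17, 0.22]
0.3 [-0.29, -0.29, -0.73, 0.01, 0.12, 0.02, 0.02, 0.03, 0.01]
```

The rows are not in the units I measure in: shifts go in units of 20 mm and turns go in units of 0.05 rad. I convert before sending: 0.043 m is 2.15, 0.04 m is 2, -0.794 rad is -15.88.

Request:
{"api": "hand_motion", "payload": {"moves": [{"sx":2.15, "sy":-1.15, "twist":-3, "aperture":1}, {"sx":4.3, "sy":-2.25, "twist":-6, "aperture":1}, {"sx":6.45, "sy":-3.4, "twist":-9, "aperture":1}, {"sx":8.6, "sy":-4.5, "twist":-12, "aperture":1}, {"sx":10.75, "sy":-5.65, "twist":-15, "aperture":1}, {"sx":12.9, "sy":-6.8, "twist":-15.88, "aperture":1}, {"sx":15, "sy":-8, "twist":-15.88, "aperture":1}, {"sx":17.15, "sy":-9.1, "twist":-15.88, "aperture":1}, {"sx":19.3, "sy":-10.25, "twist":-15.88, "aperture":1}, {"sx":21.5, "sy":-11.4, "twist":-15.88, "aperture":1}, {"sx":23.6, "sy":-12.5, "twist":-15.88, "aperture":1}, {"sx":25.75, "sy":-13.65, "twist":-15.88, "aperture":1}, {"sx":27.85, "sy":-14.75, "sz":1, "twist":-15.88, "aperture":1}, {"sx":29.85, "sy":-15.85, "sz":2, "twist":-15.88, "aperture":1}, {"sx":29.85, "sy":-15.85, "sz":3, "twist":-15.88, "aperture":1}, {"sx":29.85, "sy":-15.85, "sz":3, "twist":-15.88, "aperture":1}]}}

```text
t: 1.75
tcp_pos: [0.6505, -0.1594, 0.1893]
tool_rot: [0.87, 0.492, -0.003, -0.003]
force: [-0.8, -0.3, 0.1]
finger_gap: 0.997
gripper_force: 0.0
```

Run:
```python
from h import *
import pickle
w=snap('wrist');save(w,'w1.png',None,1.5);pickle.dump(w,open('w1.pkl','wb'));print(w['s']['q'],w['s']['tcp_pos'],proj(w,[.6536,-.1615,.018]))
D=pickle.load(open('D.pkl','rb'));d=D['top']
v,u=np.mgrid[0:384,0:512];z=d['range_z']
p=(np.stack([(u-d['cx'])/d['f']*z,(v-d['cy'])/d['f']*z,z],-1)-d['t'])@d['R']
m=(p[...,0]>.3)&(p[...,1]>-.3)&(p[...,1]<.25)&(p[...,0]<.48)&(p[...,2]>.1)
q=p[m];
for y in np.arange(-.3,.2,.04):
    r=q[abs(q[:,1]-y)<.02]
    if len(r):print(y.round(2),r.min(0).round(3),r.max(0).round(3))
```

```text
[-4.06781151e-01  6.60705867e-01  1.36460758e+00 -2.47516505e-04
  1.12436341e+00  1.34450890e-01] [ 0.65045804 -0.15942789  0.18928657] [260.57830476 181.10918697]
-0.3 [ 0.301 -0.3    0.128] [ 0.373 -0.28   0.139]
-0.26 [ 0.3  -0.28  0.13] [ 0.393 -0.24   0.141]
-0.22 [ 0.301 -0.24   0.13 ] [ 0.409 -0.2    0.141]
-0.18 [ 0.3   -0.2    0.102] [ 0.393 -0.16   0.141]
-0.14 [ 0.3  -0.16  0.1 ] [ 0.371 -0.12   0.138]
-0.1 [ 0.301 -0.12   0.101] [ 0.317 -0.098  0.115]
-0.06 [ 0.3   -0.072  0.103] [ 0.317 -0.04   0.216]
-0.02 [ 0.308 -0.039  0.1  ] [ 0.337 -0.     0.217]
0.02 [0.33  0.001 0.1  ] [0.356 0.039 0.221]
0.06 [0.349 0.04  0.102] [0.378 0.08  0.223]
0.1 [0.37  0.08  0.105] [0.383 0.092 0.212]
```

View pics/w1.png

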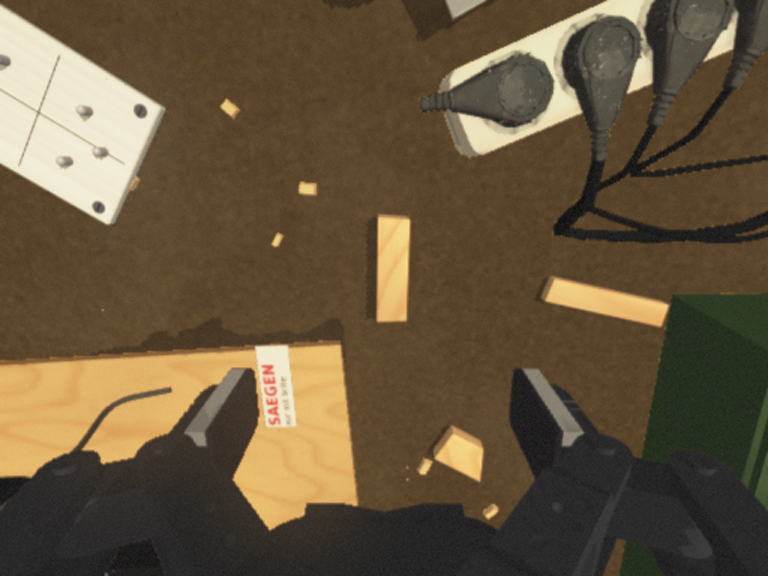

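The wrist view shows the pine stick upright in the image, with top-face corners (378,215),(409,215),(407,321),(377,321). The plate corner is at upper left, and the pale look-alike is at (605,300).

Run:
```python
from h import *
import pickle
w=pickle.load(open('w1.pkl','rb'));d=pickle.load(open('D.pkl','rb'))['top']
k=lambda x,y:((x+.5)/1.5-.5,(y+.5)/1.5-.5)
W=[k(*a) for a in[(378,215),(409,215),(407,321),(377,321)]]
T=[(295+(x+.5)/5-.5,165+(y+.5)/5-.5) for x,y in[(68,30),(190,100),(170,138),(45,68)]]
print('tri',tri((w,*np.mean(W,0)),(d,*np.mean(T,0))))
p=np.array([atz(w,*a,.018) for a in W]);print(p.round(4),p.mean(0))
L=p[0]+p[1]-p[2]-p[3];yaw=np.arctan2(L[1],L[0]);print('yaw',yaw)
x=Ro.from_quat(sense()['tool_rot']).as_matrix()[:,0];print('tool yaw',np.arctan2(x[1],x[0]))
print('shift',tool(np.r_[p.mean(0)[:2],.026]-sense()['tcp_pos']))
```

```text
tri [ 0.65482475 -0.16275179  0.00748541]
[[ 0.6661 -0.1233  0.018 ]
 [ 0.6838 -0.1339  0.018 ]
 [ 0.6448 -0.1987  0.018 ]
 [ 0.6263 -0.1877  0.018 ]] [ 0.65525168 -0.16088874  0.018     ]
yaw 1.0221577050202408
tool yaw 1.0280783431614275
shift [0.00242352 0.00468598 0.16514592]
```

Request:
{"api": "hand_motion", "payload": {"moves": [{"sx":0.1, "sy":0.2, "sz":2, "twist":0.12, "aperture":1}, {"sx":0.1, "sy":0.2, "sz":4, "twist":0.12, "aperture":1}, {"sx":0.1, "sy":0.2, "sz":6, "twist":0.12, "aperture":1}, {"sx":0.1, "sy":0.2, "sz":7.25, "twist":0.12, "aperture":1}, {"sx":0.1, "sy":0.2, "sz":7.75, "twist":0.12, "aperture":1}, {"sx":0.1, "sy":0.2, "sz":7.75, "twist":0.12, "aperture":1}, {"sx":0.1, "sy":0.2, "sz":7.75, "twist":0.12, "aperture":1}]}}

```text
t: 2.5
tcp_pos: [0.6576, -0.1635, 0.0403]
tool_rot: [0.873, 0.488, 0.001, 0.001]
force: [0.7, 0.7, 0.2]
finger_gap: 1.001
gripper_force: 0.0
```

```bash
python3 -c "
from h import *
s=sense();print(s['tcp_pos'],s['tool_rot'],tool(np.array([.6547,-.1612,.026])-s['tcp_pos']))"
```

```text
[ 0.6575803  -0.16348484  0.04027471] [0.87275649 0.48815289 0.00101426 0.00135712] [ 0.00043293 -0.00369809  0.01426256]
```

Request:
{"api": "hand_motion", "payload": {"moves": [{"sy":-0.15, "sz":0.35, "aperture":1}, {"sy":-0.15, "sz":0.7, "aperture":1}, {"sy":-0.15, "sz":0.7, "aperture":0.5}, {"sy":-0.15, "sz":0.7, "aperture":0.2}, {"sy":-0.15, "sz":0.7, "aperture":0.1}, {"sy":-0.15, "sz":0.7, "aperture":0}, {"sy":-0.15, "sz":0.7, "aperture":0}, {"sy":-0.15, "sz":0.7, "aperture":0}], "force": 30}}

```text
t: 3.3
tcp_pos: [0.6542, -0.1609, 0.0246]
tool_rot: [0.873, 0.489, 0.0, 0.0]
force: [-0.9, 0.2, 1.6]
finger_gap: 0.244
gripper_force: 29.8
```

In the tool's units: -0.227 m is -11.35, -0.1 m is -5, -1.008 rad is -20.16.

Request:
{"api": "hand_motion", "payload": {"moves": [{"sz":-1.5, "aperture":0}, {"sz":-3.5, "aperture":0}, {"sy":-1, "sz":-5, "aperture":0}, {"sx":0.85, "sy":-3, "sz":-5.5, "twist":-3, "aperture":0}, {"sx":1.75, "sy":-5, "sz":-5.5, "twist":-6, "aperture":0}, {"sx":2.65, "sy":-7, "sz":-5.5, "twist":-9, "aperture":0}, {"sx":3.5, "sy":-9, "sz":-5.5, "twist":-12, "aperture":0}, {"sx":4.5, "sy":-10.5, "sz":-5.5, "twist":-15, "aperture":0}, {"sx":4.975, "sy":-11.35, "sz":-5.5, "twist":-18, "aperture":0}, {"sx":4.975, "sy":-11.35, "sz":-5.5, "twist":-20.16, "aperture":0}, {"sx":4.975, "sy":-11.35, "sz":-5.5, "twist":-20.16, "aperture":0}, {"sx":4.975, "sy":-11.35, "sz":-5.5, "twist":-20.16, "aperture":0}]}}

```text
t: 4.5
tcp_pos: [0.5128, 0.0426, 0.1344]
tool_rot: [0.529, 0.849, 0.0, 0.0]
force: [0.4, 0.2, 0.1]
finger_gap: 0.25
gripper_force: 29.7
```

Run:
```python
from h import *
import pickle
w=snap('wrist');save(w,'w2.png',None,1.5);pickle.dump(w,open('w2.pkl','wb'));s=w['s'];print(s['q'],s['tcp_pos'],s['tool_rot'],s['finger_gap'],s['qd'].round(3))
```

```text
[-1.34512212e-01  5.63758131e-01  1.81542569e+00 -8.59226637e-05
  7.61680384e-01 -5.90105059e-01] [0.51277228 0.04260222 0.13443641] [5.29126327e-01 8.48542985e-01 1.22497694e-04 3.44286599e-04] 0.24979118321122176 [-0.007  0.003 -0.005 -0.     0.001 -0.005]
```

View pics/w2.png

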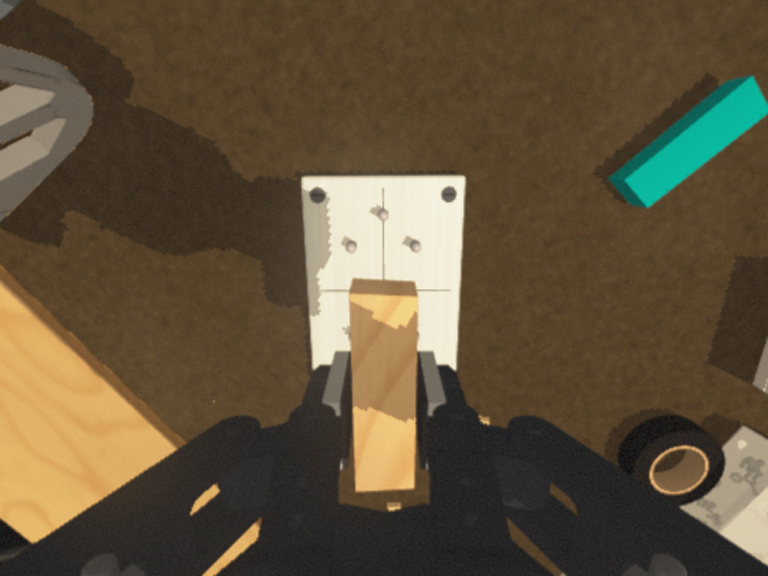

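The pine is held square in the jaws, with its top far edge at (350–418,297) and near edge at (356–415,490). The plate's far corners are at (302,178) and (465,176), and its line crossing is near (383,290). The side pins are at (350,246) and (415,246), and the end pin at (383,213).

Run:
```python
from h import *
import pickle
w=pickle.load(open('w2.pkl','rb'));s=w['s'];R=Ro.from_quat(s['tool_rot']).as_matrix()
def t(x,y,z): return (R.T@(atz(w,(x+.5)/1.5-.5,(y+.5)/1.5-.5,z)-s['tcp_pos'])).round(4)
for n,x,y,z in[('farL',350,297,.1278),('farR',418,297,.1278),('nearL',356,491,.1278),('nearR',415,489,.1278),('fbL',352,280,.1098),('fbR',415,281,.1098),('plL',302,178,.012),('plR',465,176,.012),('cross',383,290,.012),('pinL',350,246,.021),('pinR',415,246,.021),('end',383,213,.021)]: print(n,t(x,y,z))
d=pickle.load(open('D.pkl','rb'))['top']
tt=(205+185.5/5-.5,205+163.5/5-.5)
print('tri cross',tri((w,383.5/1.5-.5,290.5/1.5-.5),(d,*tt)))
```

```text
farL [ 0.0352 -0.0094  0.0066]
farR [0.0352 0.0115 0.0066]
nearL [-0.0377 -0.0089  0.0066]
nearR [-0.0368  0.0121  0.0067]
fbL [ 0.0355 -0.01    0.0246]
fbR [0.0352 0.0118 0.0246]
plL [ 0.065  -0.0432  0.1224]
plR [0.0661 0.0449 0.1224]
cross [0.0016 0.0006 0.1224]
pinL [ 0.0295 -0.0174  0.1134]
pinR [0.0295 0.0181 0.1134]
end [0.0474 0.0006 0.1134]
tri cross [0.51331115 0.04252806 0.00613897]
```

In the tool's units: 0.0975 m is 4.875, 0.0965 m is 4.825.

Request:
{"api": "hand_motion", "payload": {"moves": [{"sx":0.15, "sz":1.5, "aperture":0}, {"sx":0.15, "sz":3, "aperture":0}, {"sx":0.15, "sz":4, "aperture":0}, {"sx":0.15, "sz":4.5, "aperture":0}, {"sx":0.15, "sz":4.825, "aperture":0}, {"sx":0.15, "sz":4.875, "aperture":0}, {"sx":0.15, "sz":4.875, "aperture":0}, {"sx":0.15, "sz":4.875, "aperture":0}]}}

```text
t: 5.35
tcp_pos: [0.5117, 0.0453, 0.0376]
tool_rot: [0.528, 0.849, 0.0, 0.001]
force: [-0.5, -0.5, -0.5]
finger_gap: 0.247
gripper_force: 29.9
```

Request:
{"api": "hand_motion", "payload": {"moves": [{"aperture":0.35}, {"aperture":0.45}, {"aperture":0.6}, {"sz":-0.5, "aperture":0.6}, {"sz":-2, "aperture":0.7}, {"sz":-4, "aperture":1}, {"sz":-6, "aperture":1}, {"sz":-7.5, "aperture":1}, {"sz":-7.5, "aperture":1}]}}

```text
t: 6.25
tcp_pos: [0.5137, 0.0452, 0.1917]
tool_rot: [0.528, 0.849, 0.002, 0.005]
force: [1.1, 0.3, 1.0]
finger_gap: 1.002
gripper_force: 0.0
```

Run:
```python
from h import *
import pickle
w=snap('wrist');save(w,'w3.png',(120,100,400,300),2.8);pickle.dump(w,open('w3.pkl','wb'));s=w['s'];print(s['q'],s['tcp_pos'],s['tool_rot'],s['finger_gap'],s['qd'].round(3))
```

```text
[-1.29108927e-01  4.67165127e-01  1.77421799e+00  5.58787173e-05
  8.89811864e-01 -5.87408440e-01] [0.51374035 0.04524415 0.19169703] [0.52801162 0.84922123 0.00217355 0.00472269] 1.0020428263003762 [-0.002  0.068  0.052 -0.    -0.047 -0.001]
```

View pics/w3.png

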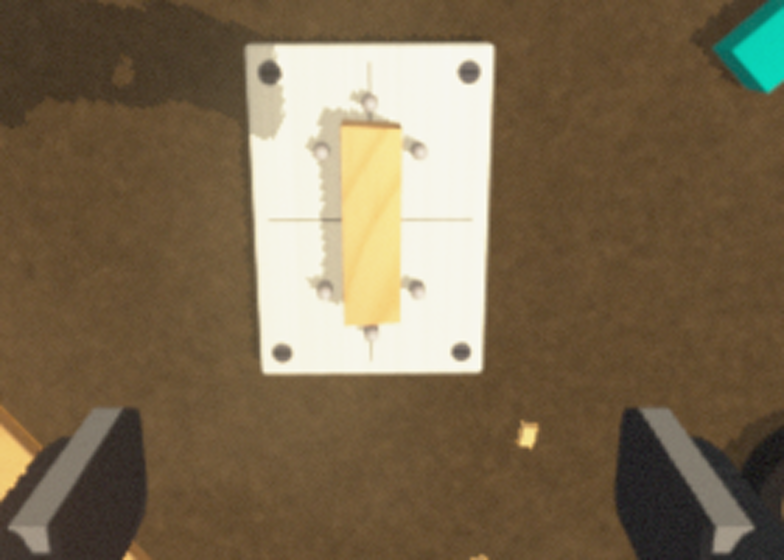

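The offcut is seated between all six pins, with its top face spanning (342–401, 122–323) and the lines crossing at rows ~219. Now its offset in numbers, and the shift to hover over the cap.

Run:
```python
from h import *
import pickle
w=pickle.load(open('w3.pkl','rb'));R=Ro.from_quat(w['s']['tool_rot']).as_matrix()
def t(x,y,z): return (R.T@(atz(w,120+(x+.5)/2.8-.5,100+(y+.5)/2.8-.5,z)-w['s']['tcp_pos']))
p=np.mean([t(*a,.030) for a in[(342,124),(401,125),(400,321),(344,324)]],0)
c=np.mean([t(*a,.012) for a in[(246,45),(494,45),(481,372),(262,373)]],0)
q=np.mean([t(*a,.022) for a in[(321,149),(419,150),(418,288),(324,288),(369,101),(371,331)]],0)
print('offset vs plate',p-c,'vs pins',p-q, 'cross',t(371,219,.012)-c)
print('depth z of top',[dep(w,120+a/2.8,100+b/2.8)[2].round(4) for a,b in[(371,140),(371,220),(371,305)]])
s=sense();d=np.array([.505,.290,.22])-s['tcp_pos'];print(s['tcp_pos'],tool(d))
```

```text
offset vs plate [ 0.00151591  0.00051331 -0.0180052 ] vs pins [-0.00037266  0.00059458 -0.00799314] cross [2.48080293e-05 2.60711554e-05 8.42255309e-08]
depth z of top [np.float64(0.03), np.float64(0.0299), np.float64(0.0302)]
[0.51230055 0.0453862  0.18952542] [ 0.22250808  0.10180973 -0.03070571]
```

In the tool's units: 0.2225 m is 11.125, 0.102 m is 5.1.

Request:
{"api": "hand_motion", "payload": {"moves": [{"sx":1.5, "sy":0.75, "sz":-1.5, "aperture":1}, {"sx":3.5, "sy":1.65, "sz":-1.5, "aperture":1}, {"sx":5.5, "sy":2.55, "sz":-1.5, "aperture":1}, {"sx":7.5, "sy":3.45, "sz":-1.5, "aperture":1}, {"sx":9.5, "sy":4.35, "sz":-1.5, "aperture":1}, {"sx":10.5, "sy":4.8, "sz":-1.5, "aperture":1}, {"sx":11.125, "sy":5.1, "sz":-1.5, "aperture":1}, {"sx":11.125, "sy":5.1, "sz":-1.5, "aperture":1}, {"sx":11.125, "sy":5.1, "sz":-1.5, "aperture":1}, {"sx":11.125, "sy":5.1, "sz":-1.5, "aperture":1}]}}

```text
t: 7.3
tcp_pos: [0.5041, 0.2887, 0.2165]
tool_rot: [0.529, 0.849, -0.001, -0.0]
force: [0.2, -0.7, 0.4]
finger_gap: 1.001
gripper_force: 0.0
```

Run:
```python
from h import *
import pickle
w=snap('wrist');save(w,'w4.png',(110,40,410,265),2.6);pickle.dump(w,open('w4.pkl','wb'));s=w['s'];print(s['q'],s['tcp_pos'],s['tool_rot'],s['qd'].round(3));print(proj(w,[.503,.29,.119]))
```

```text
[ 3.27983671e-01  5.13674681e-01  1.58250077e+00 -5.12777774e-04
  1.04668059e+00 -1.28203402e-01] [0.5041175  0.28865918 0.21645035] [ 5.28791467e-01  8.48751516e-01 -6.29464457e-04 -2.28137766e-04] [-0.005 -0.005 -0.004  0.001  0.002  0.003]
[254.0514126  202.28685512]
```

View pics/w4.png

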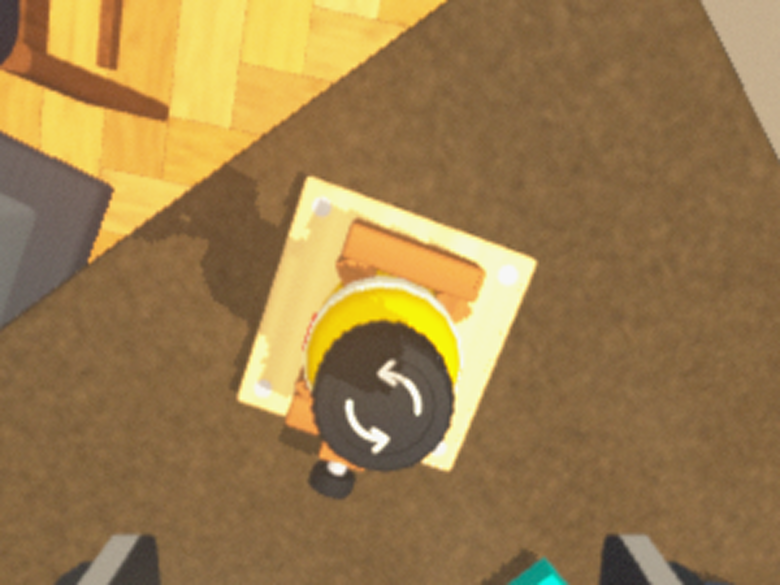

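The cap top is seen at about (384,402), with its outline spanning columns 313–453 and the arrows' midpoint at (384,406). The bottle shoulder shows behind it, and the clamp screw is at (333,478).

Run:
```python
from h import *
import pickle
w=pickle.load(open('w4.pkl','rb'));d=pickle.load(open('D.pkl','rb'))['top']
u,v=110+384/2.6-.5,40+402.5/2.6-.5
a=(115+103.5/5-.5,215+147.5/5-.5)
print('w',atz(w,u,v,.119),'d',atz(d,*a,.119),'tri',tri((w,u,v),(d,*a)),'depth',dep(w,u,v),dep(w,u+12,v))
v_,u_=np.mgrid[0:384,0:512]
for x in(w,d):
    z=x['range_z'];p=(np.stack([(u_-x['cx'])/x['f']*z,(v_-x['cy'])/x['f']*z,z],-1)-x['t'])@x['R']
    m=(abs(p[...,2]-.119)<.003)&(abs(p[...,0]-.503)<.04)&(abs(p[...,1]-.29)<.04)&(z>0)
    q=p[m];print(len(q),q.mean(0),np.ptp(q,0),(q.max(0)+q.min(0))/2,cv2.minEnclosingCircle(q[:,:2].astype(np.float32)))
print(sense()['tcp_pos'])
```

```text
w [0.50230062 0.29706298 0.119     ] d [0.5013887  0.29166266 0.119     ] tri [0.50256417 0.29409647 0.10939735] depth [0.5024438  0.2967809  0.11799495] [0.5107337  0.30130497 0.11927515]
2230 [0.5023068  0.29630324 0.11804322] [0.0433871  0.04362625 0.00458953] [0.50272147 0.29556979 0.11830437] ((0.5022944808006287, 0.2955513596534729), 0.02227887324988842)
227 [0.50236567 0.29511102 0.11852053] [0.04179899 0.04257517 0.00591495] [0.50160137 0.29444626 0.11901152] ((0.5017134547233582, 0.29489800333976746), 0.02189287170767784)
[0.50429435 0.28864093 0.21663496]
```

Request:
{"api": "hand_motion", "payload": {"moves": [{"sx":0.35, "sy":0.05, "sz":1.5, "aperture":1}, {"sx":0.35, "sy":0.05, "sz":3, "aperture":1}, {"sx":0.35, "sy":0.05, "sz":4.25, "aperture":1}, {"sx":0.35, "sy":0.05, "sz":5, "aperture":1}, {"sx":0.35, "sy":0.05, "sz":5.075, "aperture":1}, {"sx":0.35, "sy":0.05, "sz":5.075, "aperture":1}, {"sx":0.35, "sy":0.05, "sz":5.075, "aperture":0.5}, {"sx":0.35, "sy":0.05, "sz":5.075, "aperture":0.4}, {"sx":0.35, "sy":0.05, "sz":5.075, "aperture":0.3}, {"sx":0.35, "sy":0.05, "sz":5.075, "aperture":0.3}, {"sx":0.35, "sy":0.05, "sz":5.075, "aperture":0.3}, {"sx":0.35, "sy":0.05, "sz":5.075, "aperture":0.3}], "force": 90}}

```text
t: 8.55
tcp_pos: [0.5017, 0.2967, 0.1163]
tool_rot: [0.528, 0.849, -0.0, 0.0]
force: [-1.9, -1.7, 6.1]
finger_gap: 0.484
gripper_force: 90.2
```

```bash
python3 -c "
from h import *
s=sense();print(s['tcp_pos'],s['force'],s['ft_torque'],s['q'])"
```

```text
[0.50166152 0.29665681 0.11632585] [-1.86661592 -1.68677145  6.14133345] [-0.34511248  0.33024303 -0.00838694] [ 3.42586266e-01  6.58351722e-01  1.65199907e+00 -5.04724865e-04
  8.31460236e-01 -1.15457222e-01]
```

In the tool's units: 0.006 m is 0.3, 0.004 m is 0.2.

Request:
{"api": "hand_motion", "payload": {"moves": [{"sz":0.1, "aperture":0.3}, {"sz":0.2, "aperture":0.3}, {"sz":0.3, "aperture":0.3}, {"sz":0.3, "aperture":0.3}, {"sz":0.3, "aperture":0.3}]}}

```text
t: 9.05
tcp_pos: [0.5017, 0.2967, 0.1111]
tool_rot: [0.528, 0.849, -0.0, 0.0]
force: [-3.1, -2.5, 10.9]
finger_gap: 0.487
gripper_force: 90.8
```

```bash
python3 -c "
from h import *
s=sense();print(s['tcp_pos'],s['force'],s['ft_torque'],s['q'])"
```

```text
[0.50168636 0.29667189 0.11107752] [-3.11367071 -2.52363645 10.89958358] [-0.40290343  0.54350012 -0.05750475] [ 3.42632233e-01  6.66491569e-01  1.65480429e+00 -6.11709225e-04
  8.20208533e-01 -1.15460377e-01]
```

In the tool's units: 0.0006 m is 0.03, -0.35 rad is -7.

Request:
{"api": "hand_motion", "payload": {"moves": [{"sz":0.03, "twist":-1, "aperture":0.3}, {"sz":0.03, "twist":-3, "aperture":0.3}, {"sz":0.03, "twist":-5, "aperture":0.3}, {"sz":0.03, "twist":-7, "aperture":0.3}, {"sz":0.03, "twist":-7, "aperture":0.3}]}}

```text
t: 9.55
tcp_pos: [0.5009, 0.2964, 0.1106]
tool_rot: [0.371, 0.929, -0.001, -0.0]
force: [-5.0, -3.4, 12.9]
finger_gap: 0.487
gripper_force: 90.9
```

```bash
python3 -c "
from h import *
s=sense();print(s['tcp_pos'],s['force'],s['ft_torque'],s['q'])"
```

```text
[0.50088293 0.29643663 0.11059357] [-5.04654688 -3.37566412 12.94968128] [-0.46501569  0.8167833   0.05012701] [ 3.42730133e-01  6.66944154e-01  1.65588634e+00 -6.49374735e-04
  8.20478711e-01 -4.67170464e-01]
```

In the tool's units: 0.0003 m is 0.015, -0.75 rad is -15.

Request:
{"api": "hand_motion", "payload": {"moves": [{"sz":0.015, "twist":-2, "aperture":0.3}, {"sz":0.015, "twist":-4, "aperture":0.3}, {"sz":0.015, "twist":-6, "aperture":0.3}, {"sz":0.015, "twist":-8, "aperture":0.3}, {"sz":0.015, "twist":-10, "aperture":0.3}, {"sz":0.015, "twist":-12, "aperture":0.3}, {"sz":0.015, "twist":-14, "aperture":0.3}, {"sz":0.015, "twist":-15, "aperture":0.3}, {"sz":0.015, "twist":-15, "aperture":0.3}]}}

```text
t: 10.45
tcp_pos: [0.5001, 0.295, 0.1105]
tool_rot: [0.005, 1.0, -0.002, -0.002]
force: [-6.5, -8.6, 15.1]
finger_gap: 0.482
gripper_force: 91.3
```

```bash
python3 -c "
from h import *
s=sense();print(s['tcp_pos'],s['force'],s['ft_torque'],s['q'])"
```

```text
[0.50010969 0.29503504 0.11049501] [-6.54536517 -8.63913041 15.0781445 ] [-1.20174615  0.95436326 -0.00646938] [ 0.34173212  0.66660383  1.65731065 -0.00308917  0.82220519 -1.21608681]
```

In the tool's units: -0.08 rad is -1.6.

Request:
{"api": "hand_motion", "payload": {"moves": [{"twist":-1, "aperture":0.3}, {"twist":-1.6, "aperture":0.3}, {"twist":-1.6, "aperture":0.3}]}}

```text
t: 10.75
tcp_pos: [0.5002, 0.2949, 0.1105]
tool_rot: [-0.034, 0.999, -0.002, -0.002]
force: [-5.4, -6.8, 15.8]
finger_gap: 0.492
gripper_force: 91.3
```

Request:
{"api": "hand_motion", "payload": {"moves": [{"sz":-0.2, "aperture":0.3}, {"sz":-0.4, "aperture":0.3}, {"sz":-0.6, "aperture":0.3}, {"sz":-0.8, "aperture":0.3}, {"sz":-0.8, "aperture":0.3}]}}

```text
t: 11.25
tcp_pos: [0.5003, 0.295, 0.1242]
tool_rot: [-0.034, 0.999, -0.002, -0.002]
force: [-2.5, -4.1, 0.8]
finger_gap: 0.484
gripper_force: 91.9
```

```bash
python3 -c "
from h import *
s=sense();print(s['tcp_pos'],s['force'],s['ft_torque'],s['q'])"
```

```text
[0.50033638 0.29504636 0.12421937] [-2.52919992 -4.12194131  0.81903358] [-0.93501845  0.36902589  0.00141424] [ 0.34160139  0.64555986  1.64933287 -0.00296367  0.85156867 -1.29543363]
```

Request:
{"api": "hand_motion", "payload": {"moves": [{"sz":-0.3, "aperture":0.3}, {"sz":-0.75, "aperture":0.3}, {"sz":-1.25, "aperture":0.3}, {"sz":-1.75, "aperture":0.3}, {"sz":-2.25, "aperture":0.3}, {"sz":-2.75, "aperture":0.3}, {"sz":-3.25, "aperture":0.3}, {"sz":-3.6, "aperture":0.3}, {"sz":-3.7, "aperture":0.3}, {"sz":-3.7, "aperture":0.3}, {"sz":-3.7, "aperture":0.3}]}}

```text
t: 12.35
tcp_pos: [0.5017, 0.2967, 0.1981]
tool_rot: [-0.034, 0.999, -0.0, -0.0]
force: [0.4, -0.3, -0.1]
finger_gap: 0.492
gripper_force: 91.7
```

Run:
```python
from h import *
import pickle
s=sense();print(s['tcp_pos'],s['force'],s['ft_torque'],s['qd'].round(3))
d=snap('scene');save(d,'s5.png',(180,200,330,312),5);t=snap('top');save(t,'t5.png',(100,180,300,330),3.9)
pickle.dump((d,t),open('e.pkl','wb'))
for n,u,v in[('foam',205,139),('clamp',180,150),('tape',245,145),('pine',241,237)]: print(n,dep(t,u,v).round(4))
d0=pickle.load(open('D.pkl','rb'))['top']
print([(abs(t['pixels'][a:b,c:e].astype(int)-d0['pixels'][a:b,c:e]).mean()).round(2) for a,b,c,e in[(120,157,185,225),(115,168,140,185),(138,162,236,260)]])
```

```text
[0.50172154 0.29670945 0.19808832] [ 0.39451331 -0.32967429 -0.09481688] [-0.00736386 -0.0202687   0.00443858] [-0.     0.006  0.002 -0.001  0.001 -0.002]
foam [0.7604 0.1298 0.0687]
clamp [0.7438 0.1988 0.0199]
tape [0.7553 0.0282 0.0141]
pine [0.5133 0.0442 0.0296]
[np.float64(2.6), np.float64(2.59), np.float64(2.74)]
```

View pics/s5.png

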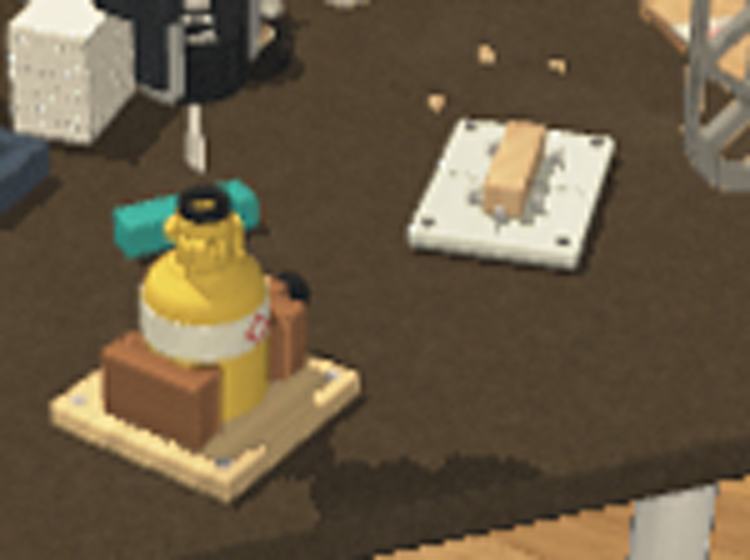

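View pics/t5.png

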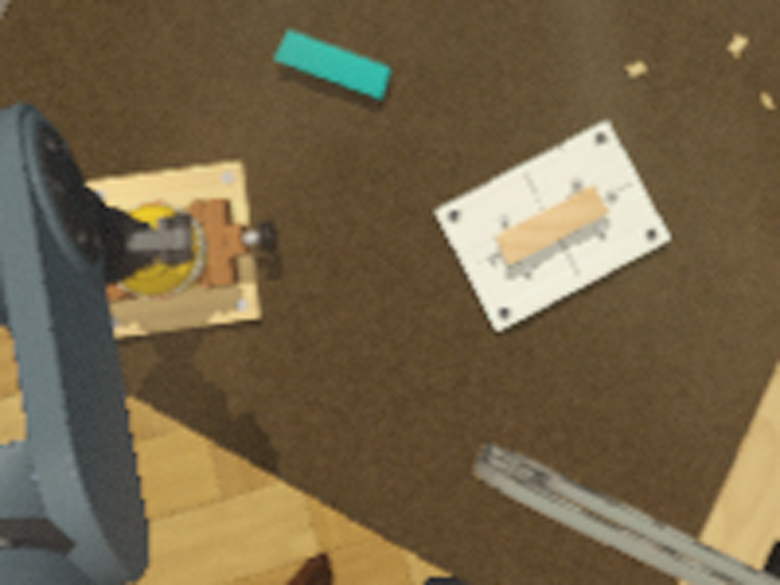

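The cap is off and the paddle tip at (197,170) hangs clear above the open mouth at (204,205). The offcut is seated, and the foam, clamp and tape haven't moved. The arm is still, so I'm handing in.

```bash
python3 -c "
from station import job
print(job.sign_off())"
```

```text
the job is handed in; nothing more can be done
None
```

The job is handed in, but `sign_off` returned no verdict: the last pictures show the offcut flat between the pins, the cap held still with its paddle clear above the open mouth, and the foam, clamp and tape unmoved, at about 12.4 s on the clock.

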